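Hook, close and latch the lid of a presentation case

ROBOT

A 6-joint arm with a two-finger parallel gripper is mounted at the origin on the work surface. World frame = base frame: x ahead of the robot, y to its left, z up, the work surface at z = 0. Lengths are in m, angles in degrees, forces in N, time in s.
With the tool pointing down it reaches from about 0.4 to 0.825 m from the base axis. Payload 7 kg.
Tool frame: the origin (TCP) lies on the centre line of the jaws, within the pads' length; the fingertips stand 11 mm ahead of it and the grasp point (between the pads) lies 8 mm behind it; z points along the fingers, y is the direction in which the jaws open and shut (so a half turn about z gives the same grasp; the last joint's range is limited). The gripper opens to 88 mm and grips with 3 to 60 N. Pads are 19 mm wide; open, the fingers measure 130 mm over their backs; the gripper's body (78 mm by 193 mm) begins 47 mm behind the grasp point.
Start: joints at [81.939, 20.546, 0.682, 0, -70.136, -16.507], TCP at [0.281, 0.614, 0.238] pointing down, gripper open.
Joint ranges: [-176.03, 176.03], [-82.01, 121.73], [-58.28, 71.71], [-173.87, 95.51], [-174.79, -0.11], [-173.66, 173.66]. Speed limits (degrees/s): [136.94, 136.94, 172.46, 180, 180, 180].

INTERFACE

Orientations are given as [roll, pitch, yaw] about the fixed x, y, z axes, in that order (R = Rz(yaw) Ry(pitch) Rx(roll)).
In Python, from plant import ctrl, cams, order gives the robot as it stands.
- The arm moves only by the tool jog_arm, never from a script. Its argument "motion" is a list of rows, each an object with "offset": the shift along the tool's x, y, z in mm, a list of three; "roll": the turn about the tool's z in rad; "hand": the finger opening in mm, from 0 to 87.6. A call has 1 to 20 rows; each row is the pose to reach, as a shift and turn from the pose commanded when the call began, along the tool's axes at that moment; what a row does not reach only later rows make up. A row lasts 1/12 s, in which the tool goes at most 41.7 mm and 7.16 degrees, less where a joint would pass 70% of its speed; a pose out of reach is approached as far as the arm can. A call with a gripper value outside its range is refused whole. The fingers move at their own pace and stop on an object; the grip force is fixed at half the most. Time passes only in rows, so rows that repeat a pose let the fingers close. It gives the time, the measured TCP pose, the force and the opening at its end, in the units of the state.
- ctrl.get_obs(): the state, without advancing time (a new reading comes with each control period).
- cams.snapshot(name): name is "side" or "top" or "wrist"; returns a dict with "img" (400x640x3 uint8, red, green, blue), "K" (3x3 intrinsics, pixels), "cam_to_world" (4x4, takes a point from camera to world coordinates); the wrist camera has in their place "T_tool_cam" (4x4, takes a point from camera to tool coordinates, whose origin is the TCP and whose axes are the flange's). Camera axes: x right, y down, z forward; pixel columns grow to the right and rows downward; lengths in m; the calibration is good to about 2 mm. A picture is of the moment at which its call begins: read the wrist's pose just before it. There is no depth.
- order.close_job(): hands the job in, once; it reports no verdict.
The state is a dict: "clock": time; "joint_pos": joint angles; "qvel": joint speeds; "tau": joint torques, N m; "tool_pos": TCP position; "orientation": TCP orientation; "force": force on the tool from outside, world axes, zero at the start; "moment": the same for the moment, N m; "opening": finger opening in m.
Only numpy, scipy, OpenCV 4.12 (cv2) and the standard library are available. Lean on these libraries where they do the work, as an engineer would, in place of code of your own. Each camera call takes 0.05 s, during which the arm holds its last target. There are 200 camera calls.

TASK

Close the wooden presentation case: take the lid from the sloping easel by its batten, and with its other end still held well up hook its thin tongue under the lip of the case. Then swing that other end down until the lid lies fully home in the case, and fold the steel latch over onto the lid and press it right down. Leave the cordial bottle, the jam jar and the cup standing where they are.

Things in the scene. Friction and masses are not known exactly. Their poses are not given: they have to be found in the camera images.
- case: Open brown wooden case fixed to the table, 204 (x) x 146 (y) mm, walls 10 mm thick. Origin: centre of its underside, z up. Side walls and +x end wall rise to z = 70 mm; a lip runs along the -x end, the latch is outside the +x end. The lip end points to the robot's right, the latch end to its left, give or take 0.35 rad. Two small bottles lie inside, below lid level.
- case_seat (a point): Centre of the level, at the top of the ledge inside the rim, where the lid's underside comes to lie (case x = 0, y = 0, z = 60 mm); axes as the case. The recess above the ledge is 184 mm long (case x +-92 mm) and 126 mm wide (y +-63 mm). The ledge is 16 mm wide at the lip end, 10 mm at the other end, 8 mm at the sides.
- case_lip (a point): Middle of the lip's lower inner edge (case x = -78, y = 0, z = 73 mm); axes as the case. The lip overhangs the recess by 14 mm, from x = -92 to -78 mm, over its whole width; its underside is 13 mm above the ledge, its top at z = 81 mm.
- latch (a joint): Angle in rad of the steel latch on the case's +x end: 0 = folded in along the case's -x direction, its nose on the seated lid; pi/2 = standing up; it starts at 1.7 to 2.1, leaning outwards. It stays where it is left (about 1 N at its tip moves it); range -0.05 to 2.3.
- latch_hinge (a point): Middle of the latch's hinge line, which runs along the case's y at case x = +110, z = 80 mm; axes as the case.
- latch_tip (a point): Point on the outer (closed: upper) face of the latch, 55 mm from the hinge, 6 mm off the plane through the hinge. The latch is a bar 60 mm long, 24 mm wide, 6 mm thick (0 to 6 mm off that plane), with a nose 12 mm long on its inner side, centred 44 mm from the hinge and 9.5 mm high.
- lid: Loose light-wood lid, about 0.22 kg, 180 mm long (x +-90), origin at the centre of its underside, z out of its top. Board 10 mm thick, 120 mm wide, x = -70 to +90 mm; at the -x end a tongue 5 mm thick (z 0 to 5), 90 mm wide, 20 mm long. A thin steel plate marks the +x end. Starts face up on the easel, sloping 30 degrees, tongue end low. Home, it lies level in the case, its x along the case's x.
- lid_grip (a point): Middle of the upright grip batten that stands across the middle of the lid's top (lid x = 0, y = 0, z = 25 mm); axes as the lid. The batten is 14 mm thick (x +-7), 90 mm long (y +-45), from z = 10 to 40 mm.
- lid_tongue (a point): Middle of the tongue's end, on the underside (lid x = -90, y = 0, z = 0 mm); axes as the lid.
- lid_edge (a point): Middle of the lid's other end, on the underside (lid x = +90, y = 0, z = 0 mm); axes as the lid.
- easel: Fixed light-wood display easel, origin at the centre of its foot print, z up. A 190 x 150 mm board sloping 30 degrees, rising along the easel's +x; its top face passes 65 mm above the origin. A foot ledge at the low end stands 6 mm proud of the board. The low end points to the robot's right, give or take 0.35 rad.
- cordial: Bystander: loose tall bottle, 60 mm across, 200 mm high; origin at the centre of its underside.
- jam: Bystander: loose low jar, 64 mm across, 75 mm high; origin at the centre of its underside.
- cup: Bystander: loose white cup, 68 mm across, 80 mm high; origin at the centre of its underside.

How it is judged (in metres and radians):
On the way, in this order (a step that is already met when the one before it is completed fails the run):
1. the lid's tongue is under the lip while its other end is still held up (lid tilted more than 9 degrees) (x of lid_tongue in the frame of case between -0.096 and -0.08 m and z of lid_tongue in the frame of case between 0.055 and 0.07 m and y of lid_tongue in the frame of case between -0.02 and 0.02 m and angle between lid's own z axis and vertical above 0.157 rad), for 0.1 s.
2. the lid lies fully home in the case (x of lid_tongue in the frame of case below -0.084 m and z of each of lid_tongue, lid_edge in the frame of case below 0.0635 m and z of lid_edge in the frame of case above 0.055 m and angle between lid's own z axis and vertical below 0.05 rad), for 0.2 s.
3. the latch is down on the lid (value of joint latch below 0.07 rad), for 0.2 s.
At the end, for the whole second after the job is handed in: The lid lies at rest in the case with its tongue under the lip (at least 6 mm) and both ends within 3.5 mm of lying on the ledge, and the latch is folded over onto it to within 0.07 rad of closed (x of lid_tongue in the frame of case below -0.084 m and z of lid_tongue in the frame of case between 0.055 and 0.0635 m and z of lid_edge in the frame of case between 0.055 and 0.0635 m and value of joint latch below 0.07 rad and linear speed of lid below 0.02 m/s); the robot touches nothing.
It fails at once if the cordial bottle, the jam jar or the cup is shifted by more than 30 mm or tipped over (distance of any of cordial, jam, cup from where it was at the start of the episode above 0.03 m or angle between any of cordial, jam, cup's own z axis and vertical above 0.4 rad).
It also fails if it takes over 69 s, if anything falls off the work surface, if the arm or the gripper's body presses on something with over 40 N, if the wrist force passes 120 N, or if a joint passes its speed limit or range.

## Working session

There is one attempt and no reset: what is moved stays moved. The work goes in short steps, Python scripts to look and compute and a tool call to move; the robot and the scene stay as the last step left them, time stands still between calls to the robot, and variables do not carry over. Pictures are saved under pics/ and viewed, about 8 in all and at most 12, crops included, and the job is handed in when it is done.

Besides the shell and the picture viewer there is one more tool, called after "Emit:" as name([rows], argument=value, ...), one row to a line, values as JSON. jog_arm: Moves the arm, as the interface text tells. Its arguments: {"type":"object","properties":{"motion":{"type":"array"}},"required":["motion"]}

```bash
mkdir -p pics; ls; python3 - <<'E'
from plant import ctrl,cams
import cv2,numpy as np
print(ctrl.get_obs())
np.set_printoptions(precision=4,suppress=True)
for n in("top","side"):
    s=cams.snapshot(n); cv2.imwrite(f"pics/{n}0.png",s["img"][:,:,::-1]); print(n,s["K"],s["cam_to_world"])
E
```

```text
pics
{'clock': 0.0, 'joint_pos': array([ 8.19401201e+01,  2.05905740e+01,  6.33308915e-01, -1.90415021e-02,
       -7.01361054e+01, -1.65078882e+01]), 'qvel': array([ 0.0596519 , -0.00951955, -0.07910233,  0.04737933,  0.03832307,
       -0.08813415]), 'tau': array([ 5.09600013e-04, -5.82728112e+01,  2.93059874e+01,  6.99730039e+00,
        6.95429437e-03, -1.84238720e-04]), 'tool_pos': array([0.28046641, 0.61345104, 0.23663226]), 'orientation': array([ 1.79905392e+02, -9.37096525e-03, -2.45742450e+01]), 'force': array([-0.50643409,  0.5369564 ,  0.88487411]), 'moment': array([-0.03125328,  0.0241927 , -0.05113132]), 'opening': 0.08774729196725682}
top [[441.0905   0.     319.5324]
 [  0.     441.0905 206.0232]
 [  0.       0.       1.    ]] [[ 0.0077 -0.9935  0.1138  0.503 ]
 [-0.9998 -0.0054  0.0206 -0.0039]
 [-0.0198 -0.1139 -0.9933  1.1139]
 [ 0.      0.      0.      1.    ]]
side [[421.9478   0.     319.0176]
 [  0.     421.9478 198.5276]
 [  0.       0.       1.    ]] [[-0.9943 -0.0712  0.0788  0.5755]
 [-0.1054  0.7523 -0.6503  0.625 ]
 [-0.013  -0.6549 -0.7556  0.7816]
 [ 0.      0.      0.      1.    ]]
```

View pics/top0.png

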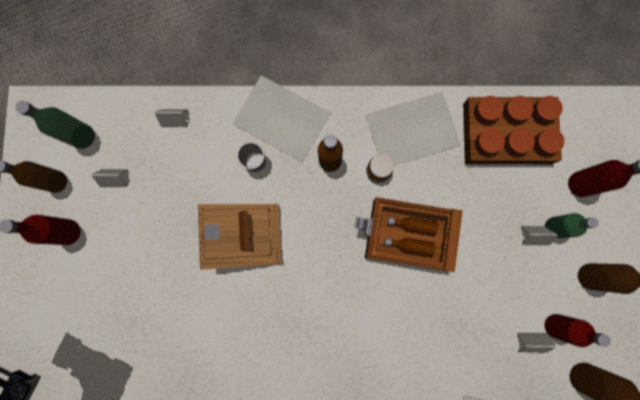

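View pics/side0.png

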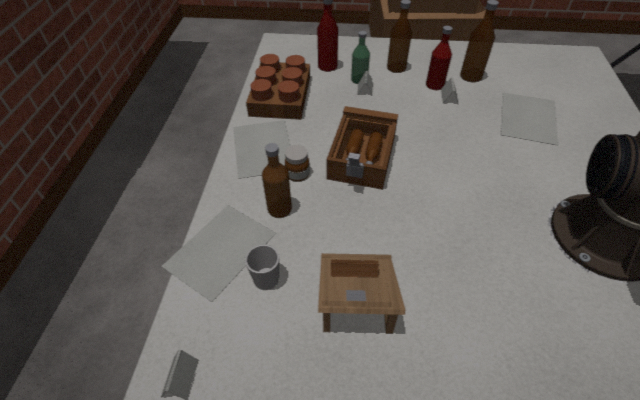

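The top view shows the easel and lid at about (240,236), with the batten at (246,231). The case is at (413,236), with the latch at (363,225), the lip on the right, and the cup, cordial and jam above. I'll enlarge both views to pick corners.

```bash
python3 - <<'E'
import cv2,numpy as np
a=cv2.imread("pics/top0.png");b=cv2.imread("pics/side0.png")
up=lambda i,x,y,w,h,k:cv2.resize(i[y:y+h,x:x+w],None,fx=k,fy=k,interpolation=cv2.INTER_CUBIC)
l=up(a,190,190,100,90,4);r=up(a,350,190,100+20,90,3.3333)
r2=up(b,310,245,100,90,4);c=up(b,310,100,100,90,4)
r=up(a,370-20,190,100,90,4); 
r=up(a,365,190,100,90,4)
cv2.imwrite("pics/crop0.png",np.clip(1.5*np.vstack([np.hstack([l,r[:, :400]])[:300*2][:360],np.hstack([r2,c])[:360]])[:720].astype(float),0,255))
i=cv2.imread("pics/crop0.png");print(i.shape)
cv2.imwrite("pics/crop0.png",cv2.resize(i,(800,720))[:600] if 0 else i[:360]);cv2.imwrite("pics/crop1.png",i[360:])
E
```

```text
(720, 800, 3)[ WARN:0@0.043] global loadsave.cpp:1063 imwrite_ Unsupported depth image for selected encoder is fallbacked to CV_8U.
```

View pics/crop0.png

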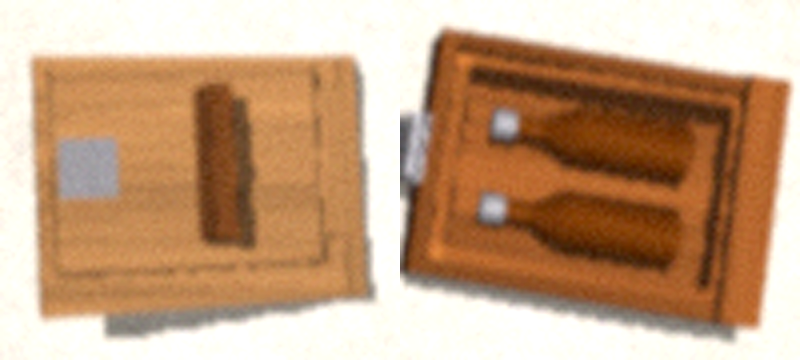

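View pics/crop1.png

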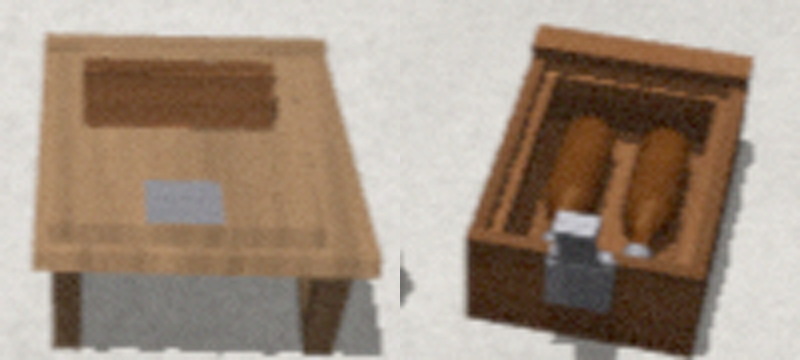

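```bash
cat > h.py <<'E'
import numpy as np
from scipy.optimize import least_squares
from scipy.spatial.transform import Rotation as Ro
def proj(P,K,T):
    q=(np.asarray(P)-T[:3,3])@T[:3,:3]; q=q@K.T
    return q[:,:2]/q[:,2:]
def fit(obs,pose,p0):
    # obs: list of (K,T,pts3d_mm,pix)
    def f(p):
        R,t=pose(p)
        return np.concatenate([(proj(np.array(X)/1e3@R.T+t,K,T)-np.array(u)).ravel() for K,T,X,u in obs])
    s=least_squares(f,p0,loss="soft_l1",f_scale=1.0); return s.x,f(s.x).reshape(-1,2)
def case_pose(p): return Ro.from_euler('z',p[2]).as_matrix(),np.array([p[0],p[1],0])
def lid_pose(p): return Ro.from_euler('zy',[p[2],np.radians(-30)]).as_matrix(),np.array([p[0],p[1],p[3] if len(p)>3 else .065])
E
python3 - <<'E'
from h import *
from plant import cams
np.set_printoptions(precision=4,suppress=True)
t,s=cams.snapshot("top"),cams.snapshot("side")
def px(l,u0,x0,y0): l=np.array(l,float); return np.c_[x0+(l[:,0]-u0+.5)/4-.5,y0+(l[:,1]+.5)/4-.5]
kt=(t["K"],t["cam_to_world"]);ks=(s["K"],s["cam_to_world"])
CX=[(-102,-73,81),(-102,73,81),(-78,-73,81),(-78,73,81),(102,-73,70),(102,73,70)]
ct=px([(790,82),(757,327),(750,78),(717,322),(445,32),(408,270)],400,365,190)
cs=px([(540,27),(752,58),(535,50),(748,82),(467,232),(702,275)],400,310,100)
for o in([(*kt,CX,ct),(*ks,CX,cs)],[(*kt,CX,ct)],[(*ks,CX,cs)]):
    x,r=fit(o,case_pose,[.45,-.2,1.4]); print("case",x,np.abs(r).max());
print(r)
LX=[(7,-45,10),(7,45,10),(-7,-45,40),(-7,45,40)]
lt=px([(197,90),(202,240),(230,85),(235,243)],0,190,190)
ls=px([(85,127),(273,127),(83,60),(275,62)],0,310,245)
EX=[(95,-75,0),(95,75,0)]
et=px([(33,57),(43,318)],0,190,190);es=px([(35,252),(380,262)],0,310,245)
x,r=fit([(*kt,LX,lt),(*ks,LX,ls)],lid_pose,[.45,.2,1.4,.065]);print("lid",x);print(r)
x,r=fit([(*kt,EX,et),(*ks,EX,es)],lid_pose,[.45,.2,1.4]);print("easel",x);print(r)
E
```

```text
case [ 0.5582 -0.2047  1.4126] 1.3654451132482421
case [ 0.5576 -0.2048  1.414 ] 0.9144671398245805
case [ 0.5587 -0.204   1.4114] 1.4885686659974056
[[-0.0308 -0.7928]
 [ 0.7415 -0.2882]
 [-0.7869 -1.2276]
 [ 0.4239 -0.7326]
 [-0.7289  1.4886]
 [ 0.2634  1.4044]]
lid [0.5733 0.1958 1.8017 0.0655]
[[-3.363  -0.2332]
 [ 6.7808 -4.5089]
 [-8.3245  5.1957]
 [ 2.0302 -0.2846]
 [ 0.5028 -4.3455]
 [-7.3242  1.5215]
 [ 8.4052 -1.296 ]
 [-0.1682  4.8439]]
easel [0.5461 0.2038 1.4965]
[[  2.3702   2.1329]
 [  2.123   -7.1039]
 [  2.0666   0.6402]
 [-13.6646  29.1081]]
```

```bash
sed -i "s/'zy'/'ZY'/" h.py; python3 - <<'E'
from h import *
from plant import cams
np.set_printoptions(precision=4,suppress=True)
t,s=cams.snapshot("top"),cams.snapshot("side")
def px(l,u0,x0,y0): l=np.array(l,float); return np.c_[x0+(l[:,0]-u0+.5)/4-.5,y0+(l[:,1]+.5)/4-.5]
kt=(t["K"],t["cam_to_world"]);ks=(s["K"],s["cam_to_world"])
LX=[(7,-45,10),(7,45,10),(-7,-45,40),(-7,45,40)]
lt=px([(197,90),(202,240),(230,85),(235,243)],0,190,190)
ls=px([(85,127),(273,127),(83,60),(275,62)],0,310,245)
EX=[(95,-75,0),(95,75,0)]
et=px([(33,57),(43,318)],0,190,190);es=px([(35,252),(380,262)],0,310,245)
for o in([(*kt,LX,lt),(*ks,LX,ls)],[(*kt,LX,lt)],[(*ks,LX,ls)]):
    x,r=fit(o,lid_pose,[.45,.2,1.4,.065]);print("lid",x,np.abs(r).max())
x,r=fit([(*kt,EX,et),(*ks,EX,es)],lid_pose,[.45,.2,1.4]);print("easel",x);print(r)
E
```

```text
lid [0.5613 0.2071 1.6466 0.0641] 1.269521250690559
lid [0.5619 0.2092 1.6209 0.054 ] 1.068678968082736
lid [0.5613 0.2056 1.6611 0.062 ] 0.6647797119526899
easel [0.5529 0.2085 1.6431]
[[ 0.3259 -0.25  ]
 [ 0.0114  0.231 ]
 [-0.9083  0.2421]
 [ 0.8758 -0.0744]]
```

The case fit is good (0.558, -0.2045, yaw 80.9°), and the lid origin is (0.561, 0.207, 0.064) at yaw 94.3°, which agrees with the easel fit. The tool can only point straight down. So I'll pinch just the upper edge of the tilted batten, so the grip doesn't pull the lid level. First I'll hover and take a wrist look.

```bash
cat >> h.py <<'E'
def off(target,yaw_deg,o=None):
    """tool-frame offset (mm) and roll (rad) to world target with tool yaw, tool pointing down"""
    if o is None:
        from plant import ctrl; o=ctrl.get_obs()
    R=Ro.from_euler('xyz',o["orientation"],degrees=True).as_matrix()
    d=(np.array(target)-o["tool_pos"])@R*1e3
    r=(o["orientation"][2]-yaw_deg+180)%360-180
    return d.round(1),np.radians(r).round(3)
E
python3 -c "
from h import *
print(off([.5626,.19,.22],4.34))"
```

```text
(array([432.6, 268.1,  17.4]), np.float64(-0.505))
```

Emit:
jog_arm([
  {"offset": [433, 268, 17], "roll": -0.505, "hand": 50},
  {"offset": [433, 268, 17], "roll": -0.505, "hand": 50},
  {"offset": [433, 268, 17], "roll": -0.505, "hand": 50},
  {"offset": [433, 268, 17], "roll": -0.505, "hand": 50},
  {"offset": [433, 268, 17], "roll": -0.505, "hand": 50},
  {"offset": [433, 268, 17], "roll": -0.505, "hand": 50},
  {"offset": [433, 268, 17], "roll": -0.505, "hand": 50},
  {"offset": [433, 268, 17], "roll": -0.505, "hand": 50},
  {"offset": [433, 268, 17], "roll": -0.505, "hand": 50},
  {"offset": [433, 268, 17], "roll": -0.505, "hand": 50},
  {"offset": [433, 268, 17], "roll": -0.505, "hand": 50},
  {"offset": [433, 268, 17], "roll": -0.505, "hand": 50},
  {"offset": [433, 268, 17], "roll": -0.505, "hand": 50},
  {"offset": [433, 268, 17], "roll": -0.505, "hand": 50},
  {"offset": [433, 268, 17], "roll": -0.505, "hand": 50},
  {"offset": [433, 268, 17], "roll": -0.505, "hand": 50},
])

```text
clock: 1.63
tool_pos: [0.5628, 0.1905, 0.2206]
orientation: [-180.0, 0.0, 4.4]
force: [-0.4, 0.3, 0.2]
opening: 0.0498
```

```bash
cat >> h.py <<'E'
def wrist(name):
    from plant import ctrl,cams; import cv2
    o=ctrl.get_obs(); s=cams.snapshot("wrist")
    T=np.eye(4);T[:3,:3]=Ro.from_euler('xyz',o["orientation"],degrees=True).as_matrix();T[:3,3]=o["tool_pos"]
    T=T@s["T_tool_cam"]; cv2.imwrite(f"pics/{name}.png",s["img"][:,:,::-1]); np.savez(f"pics/{name}.npz",K=s["K"],T=T)
    return s["K"],T,o
E
python3 - <<'E'
from h import *
K,T,o=wrist("w1");print(o["tool_pos"],o["orientation"],o["force"]);print(K,T)
R,t=lid_pose([.5613,.2071,1.6466,.0641])
print(proj(np.array([(7,-45,40),(7,45,40),(-7,-45,40),(-7,45,40),(7,-45,10),(7,45,10)])/1e3@R.T+t,K,T))
E
```

```text
[0.56279117 0.19051126 0.22056051] [-1.79992802e+02  1.73537698e-03  4.36880031e+00] [-0.35126913  0.30932386  0.17161933]
[[284.80736702   0.         317.35641595]
 [  0.         284.80736702 202.06325136]
 [  0.           0.           1.        ]] [[ 0.07640497 -0.96048155 -0.26765177  0.63572132]
 [-0.99707606 -0.07394207 -0.01928465  0.19422818]
 [-0.00126817  0.26834261 -0.9633227   0.36741761]
 [ 0.          0.          0.          1.        ]]
[[312.79156459 154.45806659]
 [313.11512365 244.44354903]
 [325.71537812 153.67535993]
 [324.96957387 241.6644784 ]
 [298.3911344  151.68919904]
 [299.80262603 234.6711695 ]]
```

View pics/w1.png

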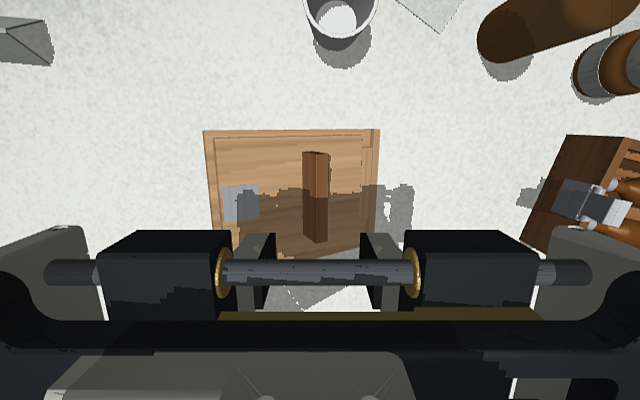

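Wrist view: the batten's top face runs from (316..329,153) to (315..327,241). That is about 3.5 px right of the prediction, so I'll shift 3.5 mm in tool y. I'm descending with a 30 mm opening to a shallow grip on the top edge.

Emit:
jog_arm([
  {"offset": [0, 3.5, 40], "roll": 0, "hand": 30},
  {"offset": [0, 3.5, 75], "roll": 0, "hand": 30},
  {"offset": [0, 3.5, 95], "roll": 0, "hand": 30},
  {"offset": [0, 3.5, 105], "roll": 0, "hand": 30},
  {"offset": [0, 3.5, 112], "roll": 0, "hand": 30},
  {"offset": [0, 3.5, 117], "roll": 0, "hand": 30},
  {"offset": [0, 3.5, 118], "roll": 0, "hand": 30},
  {"offset": [0, 3.5, 118], "roll": 0, "hand": 30},
  {"offset": [0, 3.5, 118], "roll": 0, "hand": 30},
])

```text
clock: 2.43
tool_pos: [0.5639, 0.1871, 0.1038]
orientation: [-180.0, -0.1, 4.4]
force: [-0.7, -0.5, 1.4]
opening: 0.0297
```

```bash
python3 - <<'E'
from h import *
K,T,o=wrist("w2");print(o["tool_pos"],o["force"])
import cv2
from plant import cams
s=cams.snapshot("side")["img"][:,:,::-1]; cv2.imwrite("pics/s2.png",s)
w=cv2.imread("pics/w2.png")[100:320,200:440]
c=cv2.resize(s[200:340,270:420],None,fx=4,fy=4,interpolation=cv2.INTER_CUBIC)
w=cv2.resize(w,(200*3//2,275)); cv2.imwrite("pics/c2.png",np.hstack([c[:560,:500],np.vstack([w,np.zeros((285,300,3),np.uint8)])]))
E
```

```text
[0.56393513 0.1871436  0.10378916] [-0.66352142 -0.48287332  1.40002232]
```

View pics/c2.png

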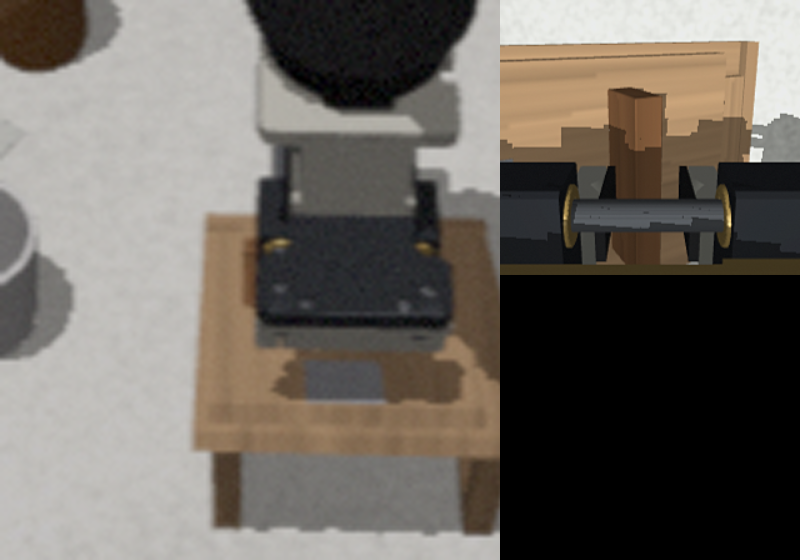

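The jaws straddle the batten and are nearly centred: the fingers sit at x≈600 and 695 in the crop, with the batten at 612–665. Closing now. About 18 mm means the grip is still tilted; 14 mm would mean the lid has been pulled level.

Emit:
jog_arm([
  {"offset": [0, 0, 0], "roll": 0, "hand": 0},
  {"offset": [0, 0, 0], "roll": 0, "hand": 0},
  {"offset": [0, 0, 0], "roll": 0, "hand": 0},
  {"offset": [0, 0, 0], "roll": 0, "hand": 0},
  {"offset": [0, 0, 0], "roll": 0, "hand": 0},
  {"offset": [0, 0, 0], "roll": 0, "hand": 0},
])

```text
clock: 3.03
tool_pos: [0.5639, 0.1885, 0.1034]
orientation: [-179.8, -0.1, 4.4]
force: [-3.0, 7.2, 2.8]
opening: 0.016
```

Emit:
jog_arm([
  {"offset": [0, 0, -4], "roll": 0, "hand": 0},
  {"offset": [0, 0, -10], "roll": 0, "hand": 0},
  {"offset": [0, 0, -20], "roll": 0, "hand": 0},
  {"offset": [0, 0, -35], "roll": 0, "hand": 0},
  {"offset": [0, 0, -50], "roll": 0, "hand": 0},
  {"offset": [0, 0, -65], "roll": 0, "hand": 0},
  {"offset": [0, 0, -80], "roll": 0, "hand": 0},
  {"offset": [0, 0, -90], "roll": 0, "hand": 0},
  {"offset": [0, 0, -90], "roll": 0, "hand": 0},
  {"offset": [0, 0, -90], "roll": 0, "hand": 0},
])

```text
clock: 3.87
tool_pos: [0.5633, 0.1865, 0.193]
orientation: [-180.0, -0.0, 4.3]
force: [-0.7, -1.1, -2.5]
opening: 0.0144
```

```bash
python3 - <<'E'
from h import *
K,T,o=wrist("w3");print(o["tool_pos"],o["force"],o["opening"])
import cv2
from plant import cams
s=cams.snapshot("side")["img"][:,:,::-1]; cv2.imwrite("pics/s3.png",s)
w=cv2.imread("pics/w3.png")[100:320,170:470]
c=cv2.resize(s[160:330,270:420],None,fx=3,fy=3,interpolation=cv2.INTER_CUBIC)[:500]
w=np.vstack([w,np.zeros((280,300,3),np.uint8)]); cv2.imwrite("pics/c3.png",np.hstack([c,w]))
E
```

```text
[0.56330841 0.18650059 0.19296946] [-0.67926119 -1.12316122 -2.47637094] 0.01440591916868748
```

View pics/c3.png

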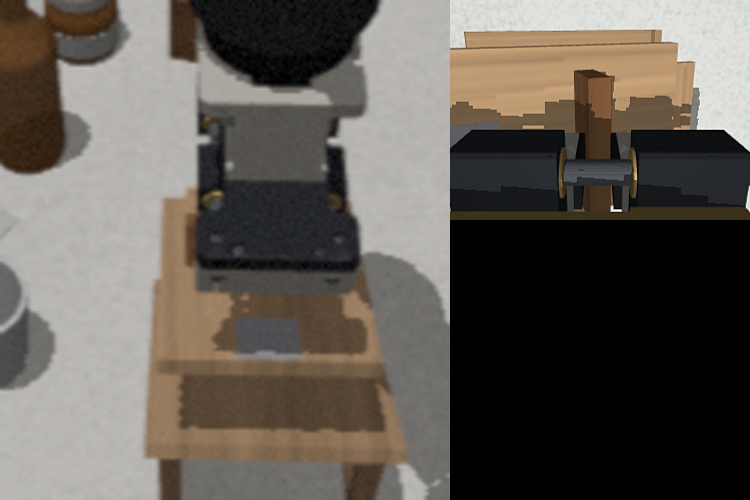

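The lid is lifted. In the wrist crop its far edge runs (450,48)–(678,43), with the batten top at (575–614,73). The tilt is unclear, so I'll zoom in once.

```bash
python3 - <<'E'
import cv2,numpy as np
w=cv2.imread("pics/w3.png")[120:240,190:450]; s=cv2.imread("pics/s3.png")[215:295,315:405]
w=cv2.resize(w,None,fx=3,fy=3,interpolation=cv2.INTER_CUBIC);s=cv2.resize(s,None,fx=2.6,fy=2.6,interpolation=cv2.INTER_CUBIC)
o=np.zeros((w.shape[0]+s.shape[0],780,3),np.uint8);o[:360]=w;o[360:,:s.shape[1]]=s
cv2.imwrite("pics/c4.png",np.clip(o*1.4,0,255).astype(np.uint8));print(o.shape)
E
```

```text
(568, 780, 3)
```

View pics/c4.png

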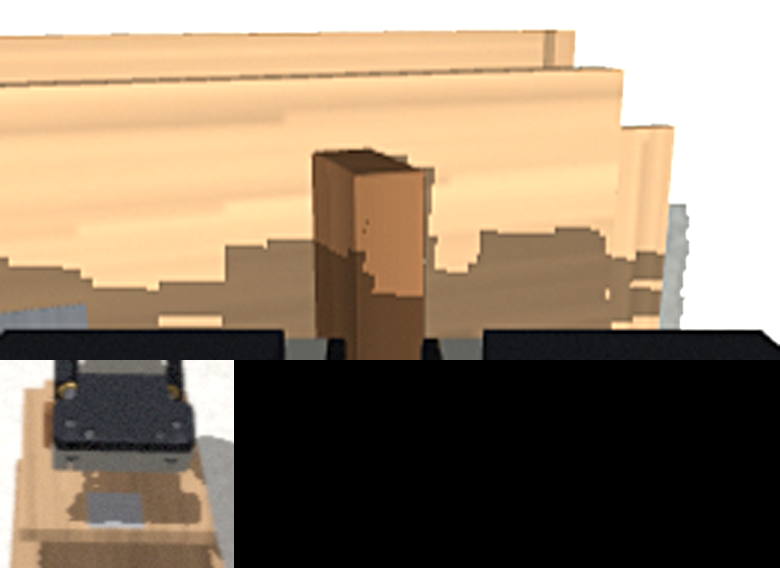

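```bash
cat >> h.py <<'E'
def lid5(p): return Ro.from_euler('ZYX',[p[2],-p[4],p[5] if len(p)>5 else 0]).as_matrix(),np.array([p[0],p[1],p[3]])
E
python3 - <<'E'
from h import *
from plant import cams
np.set_printoptions(precision=4,suppress=True)
s=cams.snapshot("side"); w=np.load("pics/w3.npz")
W=np.array([(355,173),(424,171),(313,153),(620,71),(673,127),(622,127)],float)
wx=[(7,-45,40),(-7,-45,40),(7,-45,10),(-70,-60,10),(-90,-45,5),(-70,-45,5)]
wp=np.c_[190+(W[:,0]+.5)/3-.5,120+(W[:,1]+.5)/3-.5]
sp=np.array([(315+20/2.6,215+528/2.6-146+8) if 0 else (315+20/2.6,215+(528-360)/2.6),(315+213/2.6,215+(532-360)/2.6)])
sx=[(90,-60,10),(90,60,10)]
for o in([(w["K"],w["T"],wx,wp)],[(w["K"],w["T"],wx,wp),(s["K"],s["cam_to_world"],sx,sp)]):
  for n in(5,6):
    x,r=fit(o,lid5,[.56,.2,1.64,.15,.2,0][:n]);print(x,np.degrees(x[4:]),np.abs(r).max(),r[-2:].ravel())
    R,t=lid5(x); print("  batten top rel TCP", (R@[0,0,.04]+t)-[.5633,.1865,.193], "tongue",R@[-.09,0,0]+t)
E
```

```text
[0.5607 0.1959 1.6574 0.1429 0.3306] [18.9395] 5.103386454055681 [ 0.2165 -0.4628 -5.1034  0.9203]
  batten top rel TCP [-0.0015 -0.0035 -0.0122] tongue [0.5681 0.1111 0.1137]
[0.5604 0.1956 1.6601 0.1441 0.3319 0.014 ] [19.0181  0.8042] 5.028803407031091 [ 0.3158 -0.3713 -5.0288  1.0899]
  batten top rel TCP [-0.0011 -0.0038 -0.0111] tongue [0.568  0.1109 0.1148]
[0.5611 0.1963 1.6533 0.1449 0.339 ] [19.4206] 5.106664187446029 [-0.3213  0.4518  0.5499 -0.0547]
  batten top rel TCP [-0.0011 -0.0034 -0.0104] tongue [0.5681 0.1117 0.1149]
[0.561  0.1963 1.6534 0.1449 0.3384 0.003 ] [19.389   0.1737] 5.094855162168869 [-0.2904  0.5172  0.5891 -0.1681]
  batten top rel TCP [-0.0011 -0.0035 -0.0103] tongue [0.568  0.1117 0.1151]
```

The (622,127) point is hidden by the board, so I'm ignoring it. The other points fit: the lid hangs at 19.4° tilt in a very shallow grip, which is enough for hooking. Next I'll work out the carry.

```bash
cat >> h.py <<'E'
CASE=[.5582,-.2047,1.4126]
def wc(p):
    R,t=case_pose(CASE); return R@(np.array(p)/1e3)+t
E
python3 - <<'E'
from h import *
rel=np.array([.568,.1117,.115])-[.5633,.1865,.193]
d=CASE[2]-1.6533
rel=Ro.from_euler('z',d).as_matrix()@rel
yaw=4.3+np.degrees(d); print("yaw",yaw,"rel",rel)
np.savetxt("rel.txt",rel)
for P in[(-72,0,110),(-72,0,64),(-86,0,64)]: print(P,wc(P)-rel,off(wc(P)-rel,yaw))
E
```

```text
yaw -9.49109412879891 rel [-0.01326651 -0.07376401 -0.078     ]
(-72, 0, 110) [ 0.56012382 -0.20203692  0.188     ] (array([-32. , 386.9,   3.8]), np.float64(0.242))
(-72, 0, 64) [ 0.56012382 -0.20203692  0.142     ] (array([-31.9, 386.9,  49.8]), np.float64(0.242))
(-86, 0, 64) [ 0.5579183  -0.21586211  0.142     ] (array([-35.2, 400.5,  49.8]), np.float64(0.242))
```

Emit:
jog_arm([
  {"offset": [0, 5, -10], "roll": 0, "hand": 0},
  {"offset": [0, 12, -25], "roll": 0, "hand": 0},
  {"offset": [-2, 25, -40], "roll": 0.01, "hand": 0},
  {"offset": [-4, 45, -50], "roll": 0.03, "hand": 0},
  {"offset": [-7, 70, -55], "roll": 0.05, "hand": 0},
  {"offset": [-9, 97, -55], "roll": 0.07, "hand": 0},
  {"offset": [-11, 124, -55], "roll": 0.09, "hand": 0},
  {"offset": [-13, 151, -55], "roll": 0.11, "hand": 0},
  {"offset": [-15, 178, -55], "roll": 0.13, "hand": 0},
  {"offset": [-17, 205, -55], "roll": 0.15, "hand": 0},
  {"offset": [-19, 232, -55], "roll": 0.17, "hand": 0},
  {"offset": [-21, 259, -55], "roll": 0.19, "hand": 0},
  {"offset": [-23, 286, -55], "roll": 0.21, "hand": 0},
  {"offset": [-25, 313, -55], "roll": 0.23, "hand": 0},
  {"offset": [-28, 338, -55], "roll": 0.242, "hand": 0},
  {"offset": [-30, 360, -55], "roll": 0.242, "hand": 0},
  {"offset": [-31, 376, -55], "roll": 0.242, "hand": 0},
  {"offset": [-32, 384, -55], "roll": 0.242, "hand": 0},
  {"offset": [-32, 387, -55], "roll": 0.242, "hand": 0},
  {"offset": [-32, 387, -55], "roll": 0.242, "hand": 0},
])

```text
clock: 5.68
tool_pos: [0.5606, -0.2022, 0.2475]
orientation: [180.0, 0.0, -9.6]
force: [0.3, 1.2, -2.0]
opening: 0.0143
```

```bash
python3 - <<'E'
from h import *
from plant import cams
K,T,o=wrist("w5");print(o["tool_pos"],o["orientation"],o["force"],o["opening"])
import cv2
s=cams.snapshot("top")["img"][:,:,::-1];cv2.imwrite("pics/t5.png",s)
w=cv2.imread("pics/w5.png")[0:240,140:520]
w=cv2.resize(w,None,fx=2.1,fy=2.1,interpolation=cv2.INTER_CUBIC); cv2.imwrite("pics/c5.png",np.clip(w*1.3,0,255).astype(np.uint8)); print(w.shape)
E
```

```text
[ 0.56063281 -0.20217781  0.24746054] [ 1.79997737e+02  3.05651359e-02 -9.55798079e+00] [ 0.3084047   1.22228898 -2.00262298] 0.014322970972642013
(504, 798, 3)
```

View pics/c5.png

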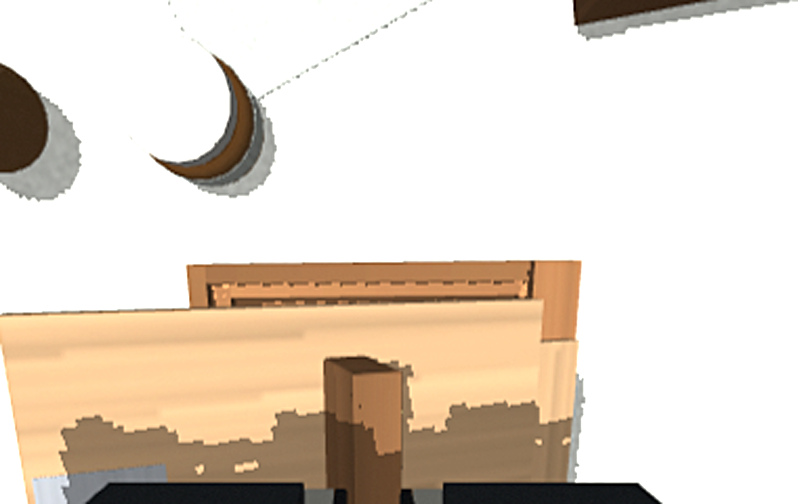

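The wrist view now shows both the lid (board corners (2,316) and (543,300), tongue corner (577,342)) and the case (corner (188,266), lip corners (534,262) and (581,261)). I'll measure one relative to the other.

```bash
python3 - <<'E'
from h import *
np.set_printoptions(precision=4,suppress=True)
w=np.load("pics/w5.npz"); k=(w["K"],w["T"])
px=lambda l:(np.array(l,float)+.5)/2.1-.5+[140,0]
x,r=fit([(*k,[(-70,-60,10),(90,-60,10),(-90,-45,5),(7,-45,40),(-7,-45,40),(7,-45,10)],px([(543,300),(2,316),(577,342),(355,375),(402,372),(324,360)]))],lid5,[.56,-.2,1.41,.2,.33])
print("lid",x,np.degrees(x[4]),np.abs(r).max())
R,t=lid5(x);tg=R@[-.09,0,0]+t
CX=[(102,-73,70),(-102,-73,81),(-78,-73,81)]
cp=px([(188,266),(581,261),(534,262)])
c,r=fit([(*k,CX,cp)],case_pose,CASE);print("case",c,np.abs(r).max())
Rc,tc=case_pose(CASE);print("tongue in case (old)",(tg-tc)@Rc*1e3)
Rc,tc=case_pose(c);print("tongue in case (wrist)",(tg-tc)@Rc*1e3)
Rc,tc=case_pose([*c[:2],CASE[2]]);print(proj(np.array(CX)/1e3@Rc.T+tc,*k)-cp)
E
```

```text
lid [ 0.5617 -0.1917  1.4035  0.2023  0.3472] 19.891361659003145 1.0531256993858733
case [ 0.5572 -0.2075  1.4167] 1.2282756977446923
tongue in case (old) [-71.2023  -0.5991 171.7018]
tongue in case (wrist) [-68.2635  -0.8226 171.7018]
[[-0.9904 -0.3166]
 [ 0.7989  0.5226]
 [ 0.5431  0.2429]]
```

The two estimates agree: tongue at case x ≈ -70, y ≈ -1, z ≈ 171, tilt 19.9°. Descending 105 mm, inboard of the lip.

Emit:
jog_arm([
  {"offset": [0, 0, 10], "roll": 0, "hand": 0},
  {"offset": [0, 0, 30], "roll": 0, "hand": 0},
  {"offset": [0, 0, 50], "roll": 0, "hand": 0},
  {"offset": [0, 0, 68], "roll": 0, "hand": 0},
  {"offset": [0, 0, 82], "roll": 0, "hand": 0},
  {"offset": [0, 0, 92], "roll": 0, "hand": 0},
  {"offset": [0, 0, 98], "roll": 0, "hand": 0},
  {"offset": [0, 0, 102], "roll": 0, "hand": 0},
  {"offset": [0, 0, 105], "roll": 0, "hand": 0},
  {"offset": [0, 0, 106], "roll": 0, "hand": 0},
  {"offset": [0, 0, 106], "roll": 0, "hand": 0},
])

```text
clock: 6.7
tool_pos: [0.5611, -0.2017, 0.1419]
orientation: [-180.0, -0.0, -9.5]
force: [-0.2, 0.6, -2.9]
opening: 0.0141
```

Emit:
jog_arm([
  {"offset": [0, 2, 2], "roll": 0, "hand": 0},
  {"offset": [0, 5, 2], "roll": 0, "hand": 0},
  {"offset": [0, 8, 2], "roll": 0, "hand": 0},
  {"offset": [0, 11, 2], "roll": 0, "hand": 0},
  {"offset": [0, 14, 2], "roll": 0, "hand": 0},
  {"offset": [0, 16, 2], "roll": 0, "hand": 0},
  {"offset": [0, 16, 2], "roll": 0, "hand": 0},
  {"offset": [0, 16, 2], "roll": 0, "hand": 0},
])

```text
clock: 7.37
tool_pos: [0.5581, -0.2177, 0.1394]
orientation: [-180.0, 0.0, -9.5]
force: [0.0, -0.3, -3.0]
opening: 0.0147
```

```bash
python3 - <<'E'
from h import *
from plant import cams
K,T,o=wrist("w6");print(o["tool_pos"],o["force"],o["opening"])
import cv2
w=cv2.imread("pics/w6.png")[60:240,140:520]
w=cv2.resize(w,None,fx=2.1,fy=2.1,interpolation=cv2.INTER_CUBIC); cv2.imwrite("pics/c6.png",np.clip(w*1.2,0,255).astype(np.uint8))
E
```

```text
[ 0.55806495 -0.21769083  0.13944357] [ 0.03721696 -0.341399   -2.96480029] 0.014658280013112762
```

View pics/c6.png

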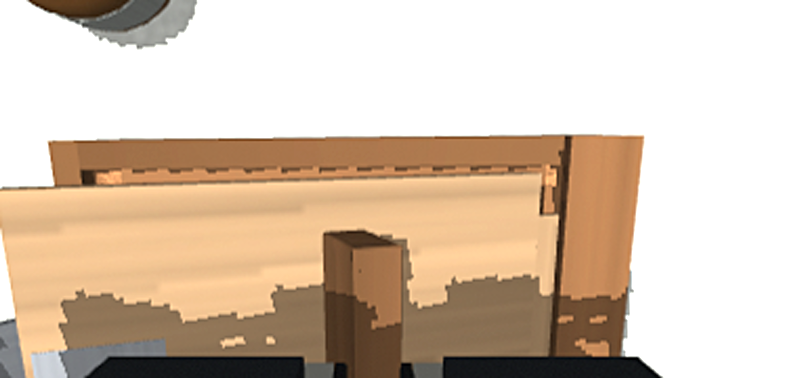

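The tongue is under the lip: the board end is at x≈541, the lip's inner edge at 560, and the tongue disappears beneath it. Contact force is near zero. Lowering along the arc about the tongue, in stages, with a slight push toward the lip.

Emit:
jog_arm([
  {"offset": [0, 1, 1], "roll": 0, "hand": 0},
  {"offset": [0, 2, 3], "roll": 0, "hand": 0},
  {"offset": [0, 1, 5], "roll": 0, "hand": 0},
  {"offset": [0, -0.5, 7], "roll": 0, "hand": 0},
  {"offset": [0, -2, 9], "roll": 0, "hand": 0},
  {"offset": [0, -3.5, 11.5], "roll": 0, "hand": 0},
  {"offset": [0, -5.5, 14], "roll": 0, "hand": 0},
  {"offset": [0, -7.5, 16.5], "roll": 0, "hand": 0},
  {"offset": [0, -7.5, 16.5], "roll": 0, "hand": 0},
])

```text
clock: 8.17
tool_pos: [0.5594, -0.2097, 0.1225]
orientation: [180.0, 0.0, -9.5]
force: [0.3, -0.5, -0.9]
opening: 0.0137
```

Emit:
jog_arm([
  {"offset": [0, -2, 2.5], "roll": 0, "hand": 0},
  {"offset": [0, -4, 5], "roll": 0, "hand": 0},
  {"offset": [0, -5.5, 7.5], "roll": 0, "hand": 0},
  {"offset": [0, -7, 10], "roll": 0, "hand": 0},
  {"offset": [0, -8, 12.5], "roll": 0, "hand": 0},
  {"offset": [0, -8, 12.5], "roll": 0, "hand": 0},
  {"offset": [0, -8, 12.5], "roll": 0, "hand": 0},
])

```text
clock: 8.75
tool_pos: [0.5609, -0.2026, 0.1116]
orientation: [180.0, -0.0, -9.5]
force: [-3.1, -2.0, 8.3]
opening: 0.013
```

```bash
python3 - <<'E'
from h import *
from plant import cams
K,T,o=wrist("w7");print(o["tool_pos"],o["force"],o["moment"],o["opening"])
import cv2
w=cv2.imread("pics/w7.png")[60:240,140:520]
s=cams.snapshot("side")["img"][90:200,310:420,::-1]
w=cv2.resize(w,None,fx=2.1,fy=2.1,interpolation=cv2.INTER_CUBIC);s=cv2.resize(s,None,fx=2,fy=2,interpolation=cv2.INTER_CUBIC)
s=np.hstack([s,np.zeros((220,w.shape[1]-220,3),np.uint8)])
cv2.imwrite("pics/c7.png",np.clip(np.vstack([w,s])*1.2,0,255).astype(np.uint8))
E
```

```text
[ 0.56093544 -0.20257361  0.11158622] [-3.1324672  -2.02783509  8.32017194] [-0.52996116  1.03095604  0.0690802 ] 0.013008445271400916
```

View pics/c7.png

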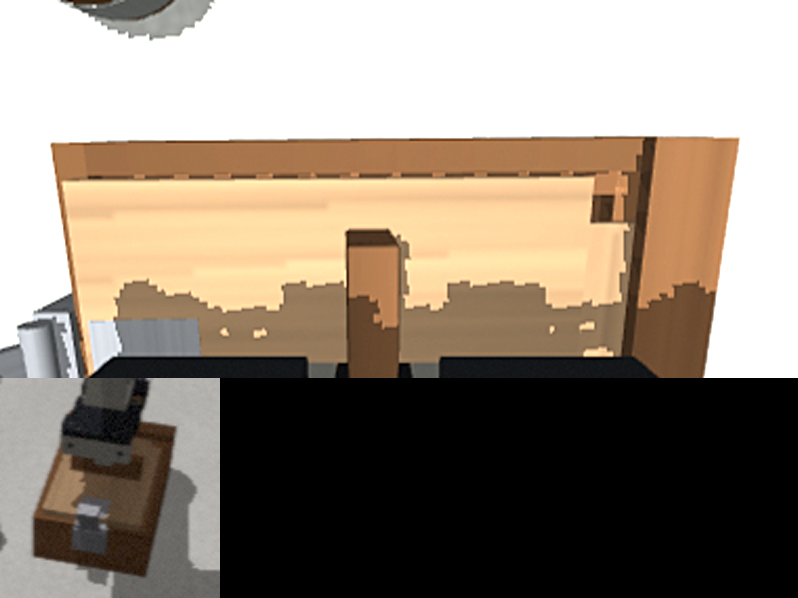

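The lid is hooked and nearly level, but its +x end (x≈62) is sitting on the end rim (case corner at x≈52). The lid therefore sits about 8–9 mm too far toward the latch. I'll ease the pressure and push it toward the lip.

Emit:
jog_arm([
  {"offset": [0, 0, -1.5], "roll": 0, "hand": 0},
  {"offset": [0, 2, -1.5], "roll": 0, "hand": 0},
  {"offset": [0, 4, -1.5], "roll": 0, "hand": 0},
  {"offset": [0, 6, -1.5], "roll": 0, "hand": 0},
  {"offset": [0, 8, -1.5], "roll": 0, "hand": 0},
  {"offset": [0, 9, -1.5], "roll": 0, "hand": 0},
  {"offset": [0, 9, -1.5], "roll": 0, "hand": 0},
])

```text
clock: 9.43
tool_pos: [0.559, -0.2104, 0.1119]
orientation: [-179.9, 0.0, -9.5]
force: [-0.8, 5.4, 1.1]
opening: 0.0133
```

Emit:
jog_arm([
  {"offset": [0, 1, 1], "roll": 0, "hand": 0},
  {"offset": [0, 1.5, 2], "roll": 0, "hand": 0},
  {"offset": [0, 1.5, 3], "roll": 0, "hand": 0},
  {"offset": [0, 1.5, 4], "roll": 0, "hand": 0},
  {"offset": [0, 1.5, 4], "roll": 0, "hand": 0},
])

```text
clock: 9.85
tool_pos: [0.5591, -0.2092, 0.108]
orientation: [-179.8, 0.0, -9.5]
force: [-1.6, 20.3, 8.1]
opening: 0.0136
```

```bash
python3 - <<'E'
from h import *
K,T,o=wrist("w8");print(o["tool_pos"],o["force"],o["moment"],o["opening"])
# compare lid +x edge / board end columns between w7 and w8 via brightness profile along a row near lid's far side
import cv2
for n in("w7","w8"):
    g=cv2.imread(f"pics/{n}.png").astype(int)
    for r in(155,160,165): 
        d=np.abs(np.diff(g[r],axis=0)).sum(1); j=np.where(d>60)[0]; print(n,r,[(int(i),int(d[i])) for i in j if i<200 or i>400])
E
```

```text
[ 0.55908239 -0.20919223  0.10799467] [-1.6153451  20.28442433  8.07945341] [7.61032592 0.88480809 0.06591364] 0.013605261906440557
w7 155 [(167, 491), (169, 67), (170, 190), (421, 327), (431, 105), (432, 144), (436, 197), (448, 171), (487, 315), (631, 373)]
w7 160 [(167, 106), (168, 343), (170, 116), (171, 85), (420, 103), (421, 302), (431, 219), (436, 191), (442, 65), (447, 91), (448, 165), (486, 295), (637, 377)]
w7 165 [(168, 233), (169, 236), (170, 64), (171, 220), (420, 315), (421, 76), (436, 73), (442, 72), (447, 186), (485, 165), (486, 200), (630, 366)]
w8 155 [(154, 433), (169, 95), (170, 148), (173, 155), (174, 331), (424, 95), (428, 195), (435, 81), (440, 174), (480, 310), (630, 364)]
w8 160 [(155, 499), (170, 162), (171, 73), (174, 217), (175, 180), (424, 180), (429, 195), (439, 92), (440, 165), (479, 300), (634, 124), (636, 235)]
w8 165 [(156, 426), (171, 229), (174, 125), (175, 361), (423, 166), (424, 81), (429, 140), (434, 69), (439, 190), (478, 161), (479, 194), (629, 368)]
```

The lid's end has now dropped inside the rim: at row 160, rim inner edge 170, gap, lid 174. The tongue is pressing on the back wall with 20 N. I'll relax sideways and press down.

Emit:
jog_arm([
  {"offset": [0, -1.5, 0], "roll": 0, "hand": 0},
  {"offset": [0, -2, 1.5], "roll": 0, "hand": 0},
  {"offset": [0, -2, 3], "roll": 0, "hand": 0},
  {"offset": [0, -2, 4], "roll": 0, "hand": 0},
  {"offset": [0, -2, 4], "roll": 0, "hand": 0},
  {"offset": [0, -2, 4], "roll": 0, "hand": 0},
])

```text
clock: 10.4
tool_pos: [0.5595, -0.2084, 0.106]
orientation: [-179.9, -0.0, -9.5]
force: [-6.9, 16.8, 20.9]
opening: 0.0131
```

Emit:
jog_arm([
  {"offset": [0, -1, -2], "roll": 0, "hand": 0},
  {"offset": [0, -1, -2], "roll": 0, "hand": 30},
  {"offset": [0, -1, -2], "roll": 0, "hand": 30},
  {"offset": [0, -1, -2], "roll": 0, "hand": 30},
  {"offset": [0, -1, -2], "roll": 0, "hand": 30},
  {"offset": [0, -1, -20], "roll": 0, "hand": 30},
  {"offset": [0, -1, -50], "roll": 0, "hand": 30},
  {"offset": [0, -1, -85], "roll": 0, "hand": 30},
  {"offset": [0, -1, -110], "roll": 0, "hand": 30},
  {"offset": [0, -1, -110], "roll": 0, "hand": 30},
  {"offset": [0, -1, -110], "roll": 0, "hand": 30},
])

```text
clock: 11.32
tool_pos: [0.5603, -0.21, 0.2157]
orientation: [-180.0, -0.2, -9.5]
force: [-0.4, 0.7, -1.7]
opening: 0.0299
```

```bash
python3 - <<'E'
from h import *
from plant import cams
K,T,o=wrist("w9");print(o["tool_pos"],o["force"],o["opening"])
import cv2
w=cv2.imread("pics/w9.png")[90:240,180:510]
s=cams.snapshot("side")["img"][:,:,::-1];cv2.imwrite("pics/s9.png",s);s=s[90:200,310:420]
w=cv2.resize(w,None,fx=2.4,fy=2.4,interpolation=cv2.INTER_CUBIC);s=cv2.resize(s,None,fx=2.2,fy=2.2,interpolation=cv2.INTER_CUBIC)
s=np.hstack([s,np.zeros((s.shape[0],w.shape[1]-s.shape[1],3),np.uint8)])
cv2.imwrite("pics/c9.png",np.clip(np.vstack([w,s])*1.2,0,255).astype(np.uint8));print(w.shape)
E
```

```text
[ 0.56032074 -0.20999538  0.2156502 ] [-0.39649085  0.68986175 -1.74781186] 0.029880244771584474
(360, 792, 3)
```

View pics/c9.png

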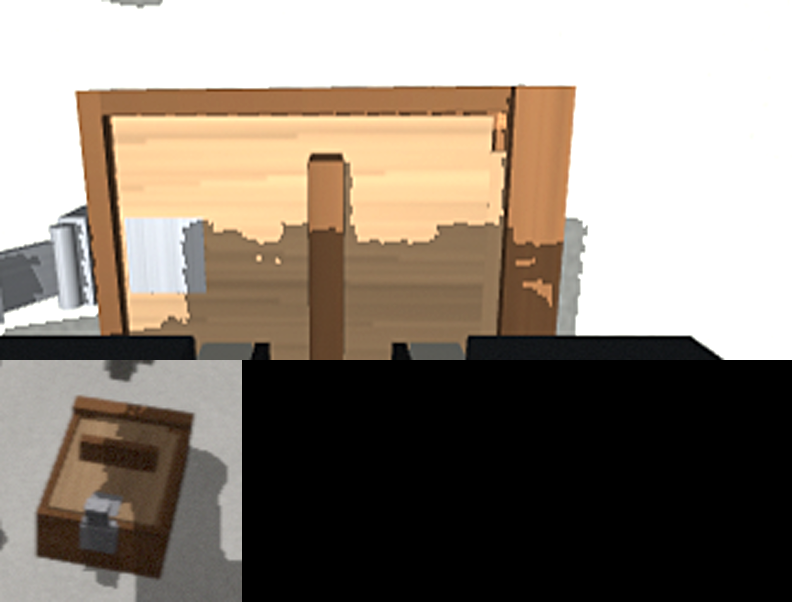

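The lid lies inside the case recess, board (113,117)–(497,112) within the rim, and the latch is still leaning out on the left. That used the last picture. I'll check seating by touch: closed fingertips pressed on the +x half should meet the lid top at z = 70 mm, i.e. TCP 81 mm.

```bash
python3 - <<'E'
from h import *
from plant import ctrl
np.set_printoptions(precision=4,suppress=True)
o=ctrl.get_obs();print(o["joint_pos"])
w=np.load("pics/w9.npz");px=lambda l:(np.array(l,float)+.5)/2.4-.5+[180,90]
x,r=fit([(w["K"],w["T"],[(90,-60,10),(7,-45,40),(-7,-45,40),(-70,-45,10)],px([(113,117),(308,162),(345,161),(493,150)]))],lid5,[.558,-.206,1.41,.06,0.]);R,t=lid5(x)
Rc,tc=case_pose([.5577,-.206,1.4146]);print("lid fit",x,np.degrees(x[4]),np.abs(r).max(),"tongue/edge case",(R@[-.09,0,0]+t-tc)@Rc*1e3,(R@[.09,0,0]+t-tc)@Rc*1e3)
for y in(-9.06+90,-9.06-90): print(y,off(wc((52,0,200)),y))
E
```

```text
[ -1.8339  14.2762 -11.4993  -0.0228 -64.2962  82.3163]
lid fit [ 0.5591 -0.2103  1.413   0.0602 -0.0086] -0.49370660168393415 0.6023526582544037 tongue/edge case [-94.058   -1.9558  60.9389] [85.9351 -2.2515 59.3879]
80.94 (array([ -1.9, -56.8,  13.1]), np.float64(-1.579))
-99.06 (array([ -1.9, -56.8,  13.1]), np.float64(1.563))
```

Emit:
jog_arm([
  {"offset": [-2, -30, 0], "roll": 0.12, "hand": 0},
  {"offset": [-2, -57, 0], "roll": 0.24, "hand": 0},
  {"offset": [-2, -57, 0], "roll": 0.36, "hand": 0},
  {"offset": [-2, -57, 0], "roll": 0.48, "hand": 0},
  {"offset": [-2, -57, 0], "roll": 0.6, "hand": 0},
  {"offset": [-2, -57, 0], "roll": 0.72, "hand": 0},
  {"offset": [-2, -57, 0], "roll": 0.84, "hand": 0},
  {"offset": [-2, -57, 0], "roll": 0.96, "hand": 0},
  {"offset": [-2, -57, 0], "roll": 1.08, "hand": 0},
  {"offset": [-2, -57, 0], "roll": 1.2, "hand": 0},
  {"offset": [-2, -57, 0], "roll": 1.32, "hand": 0},
  {"offset": [-2, -57, 0], "roll": 1.44, "hand": 0},
  {"offset": [-2, -57, 0], "roll": 1.563, "hand": 0},
  {"offset": [-2, -57, 35], "roll": 1.563, "hand": 0},
  {"offset": [-2, -57, 70], "roll": 1.563, "hand": 0},
  {"offset": [-2, -57, 100], "roll": 1.563, "hand": 0},
  {"offset": [-2, -57, 120], "roll": 1.563, "hand": 0},
  {"offset": [-2, -57, 129], "roll": 1.563, "hand": 0},
  {"offset": [-2, -57, 129], "roll": 1.563, "hand": 0},
])

```text
clock: 13.0
tool_pos: [0.5651, -0.1532, 0.083]
orientation: [179.7, -0.1, -99.0]
force: [0.9, -0.1, 0.5]
opening: 0.0003
```

Emit:
jog_arm([
  {"offset": [0, 0, 2], "roll": 0, "hand": 0},
  {"offset": [0, 0, 4], "roll": 0, "hand": 0},
  {"offset": [0, 0, 6], "roll": 0, "hand": 0},
  {"offset": [0, 0, 7], "roll": 0, "hand": 0},
  {"offset": [0, 0, 7], "roll": 0, "hand": 0},
])

```text
clock: 13.42
tool_pos: [0.567, -0.1532, 0.0812]
orientation: [-179.9, -0.0, -99.0]
force: [-10.7, 4.8, 27.8]
opening: 0.0004
```

The fingertips met the lid at TCP z = 81.2 mm under 28 N. The lid top is therefore at 70 mm and the lid is home. Before swinging round to the latch I'll check the bottle's clearance.

```bash
python3 - <<'E'
from h import *
from plant import cams
s=cams.snapshot("top");K,T=s["K"],s["cam_to_world"]
def ray(u,v,z):
    d=T[:3,:3]@np.linalg.solve(K,[u,v,1]); return (T[:3,3]+d*(z-T[2,3])/d[2]).round(3)
print("cordial",ray(330,163,0),ray(330,141,.2),"jam",ray(380,168,.06),"cup",ray(252,157,.04))
for P in[(175,0,226),(175,0,126),(60,0,97)]: print(P,wc(P).round(4),off(wc(P),-99.06))
E
```

```text
cordial [ 0.742 -0.007  0.   ] [ 0.747 -0.006  0.2  ] jam [ 0.717 -0.128  0.06 ] cup [0.748 0.188 0.04 ]
(175, 0, 226) [ 0.5858 -0.0319  0.226 ] (array([-122.7,    0.2, -144.9]), np.float64(0.001))
(175, 0, 126) [ 0.5858 -0.0319  0.126 ] (array([-122.7,    0.4,  -44.9]), np.float64(0.001))
(60, 0, 97) [ 0.5677 -0.1454  0.097 ] (array([ -7.7,   0.5, -15.8]), np.float64(0.001))
```

Emit:
jog_arm([
  {"offset": [0, 0, -40], "roll": 0, "hand": 0},
  {"offset": [0, 0, -80], "roll": 0, "hand": 0},
  {"offset": [0, 0, -120], "roll": 0, "hand": 0},
  {"offset": [-5, 0, -150], "roll": 0, "hand": 0},
  {"offset": [-40, 0, -150], "roll": 0, "hand": 0},
  {"offset": [-75, 0, -150], "roll": 0, "hand": 0},
  {"offset": [-105, 0, -150], "roll": 0, "hand": 0},
  {"offset": [-116, 0, -150], "roll": 0, "hand": 0},
  {"offset": [-116, 0, -145], "roll": 0, "hand": 0},
  {"offset": [-116, 0, -115], "roll": 0, "hand": 0},
  {"offset": [-116, 0, -80], "roll": 0, "hand": 0},
  {"offset": [-116, 0, -55], "roll": 0, "hand": 0},
  {"offset": [-116, 0, -50], "roll": 0, "hand": 0},
  {"offset": [-116, 0, -50], "roll": 0, "hand": 0},
])

```text
clock: 14.63
tool_pos: [0.5839, -0.0396, 0.1262]
orientation: [179.8, -0.1, -99.1]
force: [-1.5, -0.5, 0.4]
opening: 0.0005
```

Emit:
jog_arm([
  {"offset": [10, 0, 0], "roll": 0, "hand": 0},
  {"offset": [20, 0, 0], "roll": 0, "hand": 0},
  {"offset": [28, 0, 0], "roll": 0, "hand": 0},
  {"offset": [36, 0, 0], "roll": 0, "hand": 0},
  {"offset": [44, 0, 0], "roll": 0, "hand": 0},
  {"offset": [52, 0, 0], "roll": 0, "hand": 0},
  {"offset": [60, 0, 0], "roll": 0, "hand": 0},
  {"offset": [68, 0, 0], "roll": 0, "hand": 0},
  {"offset": [76, 0, 0], "roll": 0, "hand": 0},
  {"offset": [84, 0, 0], "roll": 0, "hand": 0},
  {"offset": [92, 0, 0], "roll": 0, "hand": 0},
  {"offset": [98, 0, 0], "roll": 0, "hand": 0},
  {"offset": [98, 0, 0], "roll": 0, "hand": 0},
])

```text
clock: 15.72
tool_pos: [0.5694, -0.1365, 0.1279]
orientation: [180.0, -0.0, -99.1]
force: [-0.7, -0.6, 0.5]
opening: 0.0007
```

Emit:
jog_arm([
  {"offset": [3, 0, 5], "roll": 0, "hand": 0},
  {"offset": [6, 0, 10], "roll": 0, "hand": 0},
  {"offset": [8, 0, 15], "roll": 0, "hand": 0},
  {"offset": [8, 0, 20], "roll": 0, "hand": 0},
  {"offset": [8, 0, 25], "roll": 0, "hand": 0},
  {"offset": [8, 0, 29], "roll": 0, "hand": 0},
  {"offset": [8, 0, 32], "roll": 0, "hand": 0},
  {"offset": [8, 0, 34], "roll": 0, "hand": 0},
  {"offset": [8, 0, 34], "roll": 0, "hand": 0},
])

```text
clock: 16.47
tool_pos: [0.5683, -0.1431, 0.0966]
orientation: [-180.0, -0.0, -99.0]
force: [-10.6, 4.3, 24.8]
opening: 0.0001
```

The fingertip stopped at 85.6 mm under 25 N; a closed latch's outer face is at 86 mm. Holding briefly, then retracting straight up.

Emit:
jog_arm([
  {"offset": [0, 0, 0], "roll": 0, "hand": 0},
  {"offset": [0, 0, 0], "roll": 0, "hand": 0},
  {"offset": [0, 0, 0], "roll": 0, "hand": 0},
  {"offset": [0, 0, -10], "roll": 0, "hand": 0},
  {"offset": [0, 0, -40], "roll": 0, "hand": 0},
  {"offset": [0, 0, -80], "roll": 0, "hand": 0},
  {"offset": [0, 0, -120], "roll": 0, "hand": 0},
  {"offset": [0, 0, -150], "roll": 0, "hand": 0},
  {"offset": [30, 0, -160], "roll": 0, "hand": 0},
  {"offset": [65, 0, -160], "roll": 0, "hand": 0},
  {"offset": [100, 0, -160], "roll": 0, "hand": 0},
  {"offset": [130, 0, -160], "roll": 0, "hand": 0},
  {"offset": [130, 0, -160], "roll": 0, "hand": 0},
  {"offset": [130, 0, -160], "roll": 0, "hand": 0},
])

```text
clock: 17.63
tool_pos: [0.5476, -0.2728, 0.2535]
orientation: [180.0, 0.0, -99.2]
force: [0.3, 0.6, 0.5]
opening: 0.0005
```

```bash
python3 - <<'E'
from h import *
from plant import cams
import cv2
s=cams.snapshot("side");cv2.imwrite("pics/s10.png",s["img"][:,:,::-1]);a=cv2.imread("pics/side0.png").astype(int);b=cv2.imread("pics/s10.png").astype(int)
d=np.abs(a-b).sum(2)
for n,(x,y,w,h) in dict(cordial=(262,140,32,76),jam=(284,145,27,35),cup=(245,245,38,45)).items(): print(n,"mean diff",d[y:y+h,x:x+w].mean().round(1),"changed frac",(d[y:y+h,x:x+w]>90).mean().round(3))
Rc,tc=case_pose([.5577,-.206,1.4146])
# latch bar outer face: closed outline vs upright; sample for grey (low saturation) pixels
hsv=cv2.cvtColor(b.astype(np.uint8),cv2.COLOR_BGR2HSV)
for nm,pts in dict(closed=[(x,y,86) for x in(55,65,80,95) for y in(-8,0,8)],opened=[(110,y,80+z) for z in(25,40,55) for y in(-8,0,8)]).items():
    p=proj(np.array(pts)/1e3@Rc.T+tc,s["K"],s["cam_to_world"]).round().astype(int); print(nm,[tuple(int(c) for c in hsv[v,u][1:]) for u,v in p])
E
```

```text
cordial mean diff 10.3 changed frac 0.0
jam mean diff 8.8 changed frac 0.0
cup mean diff 7.7 changed frac 0.0
closed [(7, 115), (6, 119), (7, 114), (9, 119), (9, 117), (9, 116), (4, 114), (9, 118), (7, 115), (9, 117), (11, 115), (11, 116)]
opened [(7, 115), (11, 121), (7, 117), (11, 117), (9, 117), (13, 118), (100, 135), (7, 115), (6, 119)]
```

```bash
python3 -c "
from plant import order,ctrl
print(order.close_job()); print(ctrl.get_obs()['clock'])"
```

```text
the job is handed in; nothing more can be done
None
the job is handed in; nothing more can be done
```

The case is closed. I lifted the lid off the easel by its batten, hooked its tongue under the lip, lowered it home, and folded and pressed down the latch. I handed the job in after about 18 s of robot time. Handing in reports no verdict, so the result rests on my own checks.

- **Hooking:** a shallow grip held the lid tilted at about 19–20°. The tongue went in at about case x = -86 to -88 mm and z = 63 mm, by calculation and the wrist picture, with almost no contact force.
- **Lowering:** the lid slid back and its latch end caught on the end rim. I pushed it about 8–9 mm toward the lip, and the end then dropped in. Sideways force reached about 20 N during this.
- **Lid home:** closed fingertips met the lid top at 70 mm under 28 N, exactly the seated height. My camera fit gave tongue z = 61 mm and edge z = 59 mm. It also put the tongue at x = -94 mm, about 2 mm further than the recess allows, which I put down to calibration error.
- **Latch:** the fingertip stopped at 85.6 mm under 25 N; a closed latch's outer face is at 86 mm. The colour check showed steel all along the closed position, but it could not rule out an upright latch, because that position also looked grey from the side. The press height is the evidence I'm relying on.
- **Bystanders:** the side camera shows no visible change around the bottle, jar or cup. The arm ended clear of everything.

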